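# Spacer under the spring-return magnifier

## Robot

A 7-joint arm with a two-finger parallel gripper is mounted at the origin on the work surface. World frame = base frame: x ahead of the robot, y to its left, z up, the work surface at z = 0. Lengths are in m, angles in rad, forces in N, time in s.
With the tool pointing down it reaches from about 0.375 to 0.925 m from the base axis. Payload 3.1 kg.
Tool frame: the origin (TCP) lies on the centre line of the jaws, within the pads' length; the fingertips stand 22 mm ahead of it and the grasp point (between the pads) lies 3 mm ahead of it; z points along the fingers, y is the line along which they close (so a half turn about z gives the same grasp; the last joint's range is limited). The gripper opens to 85 mm and grips with 20 to 120 N. Pads are 22 mm wide; open, the fingers measure 114 mm over their backs; the gripper's body (76 mm by 85 mm) begins 54 mm behind the grasp point. The pads swing forward as they close: fully open they stand 13 mm farther back than shut.
Start: joints at [1.142, 0.383, 0.044, 1.598, -0.018, 1.161, -0.05], TCP at [0.211, -0.615, 0.253] pointing down, gripper open.
Joint ranges: [-2.61, 2.61], [-0.41, 2.15], [-1.48, 1.57], [0, 2.5], [-1.57, 4.71], [0.05, 1.97], [-2.85, 2.85]. Speed limits (rad/s): [2.79, 2.79, 3.14, 3.14, 3.14, 3.14, 3.14].

## Interface

Orientations are given as a 3x3 rotation matrix whose columns are the frame's x, y, z axes.
In Python, from cell import bot gives the robot as it stands. The module is installed in compiled form; this text tells all that it offers.
- The arm moves only by the tool servo_tool, never from a script. Its argument "targets" is text: rows parted by semicolons, each of 4 numbers parted by spaces: the shift along the tool's x, y, z in mm, then the turn about the tool's z in degrees. A call has 1 to 20 rows; each row is the pose to reach, as a shift and turn from the pose commanded when the call began, along the tool's axes at that moment; what a row does not reach only later rows make up. A row lasts 1/8 s, in which the tool goes at most 62.5 mm and 10.7 degrees, less where a joint would pass 70% of its speed; a pose out of reach is approached as far as the arm can. A call with a gripper value outside its range is refused whole. "grip" is the closure, from 0 (fully open) to 1 (shut), set as the call begins (left out, the last holds). The fingers move at their own pace and stop on an object; "force" is the grip in N (left out, the last holds). Time passes only in rows, so rows that repeat a pose let the fingers close. It gives the time, the measured TCP pose, the force, the opening and the grip force at its end, in the units of the state.
- bot.get_obs(): the state, without advancing time (a new reading comes with each control period).
- bot.camera(name): name is "scene" or "top" or "wrist"; returns the picture (400x640x3 uint8, red, green, blue); there is no depth.
- bot.camera_model(name): a dict with "mtx" (3x3 intrinsics, pixels), "extrinsics" (4x4, takes a point from camera to world coordinates); the wrist camera has in their place "T_tool_cam" (4x4, takes a point from camera to tool coordinates, whose origin is the TCP and whose axes are the flange's). Camera axes: x right, y up, looking along -z (the intrinsics and any distortion apply to the point x, -y, -z); pixel columns grow to the right and rows downward; lengths in m; the calibration is good to about 2 mm. The wrist camera is an equidistant fisheye: a pixel r from the principal point sees the ray r / f radians off the axis. A picture is of the moment at which its call begins: read the wrist's pose just before it. camera_model takes no time and is no camera call.
- bot.sign_off(): hands the job in; it is judged then, once.
The state is a dict: "time": time; "joints": joint angles; "dq": joint speeds; "tau": joint torques, N m; "tool_pos": TCP position; "ee_rot": TCP orientation; "force": force on the tool from outside, world axes, zero at the start; "torque": the same for the moment, N m; "finger_gap": finger opening in m; "finger_force": force on a finger pad.
Only numpy, scipy, OpenCV 4.12 (cv2) and the standard library are available. Lean on these libraries where they do the work, as an engineer would, in place of code of your own. Each camera call takes 0.05 s, during which the arm holds its last target. There are 200 camera calls.

## Task

Set up the inspection of the 38 mm tall spacer: pick it out from the three standing spacers (28, 38 and 48 mm tall), slip it over the upright pin of the magnifier stand until it rests on the base plate, and let go of it. Then press the lock button on top of the stand's housing all the way down, pull the spring-loaded boom out by its grip post until the third long mark on the boom stands at the mouth of the housing, and finish while still holding the grip post there (do not let go, it would spring back). Leave the other spacers, the multimeter, the solder spool and the screwdriver where they are.

Things in the scene. Friction and masses are not known exactly. Their poses are not given: they have to be found in the camera images.
- spacer_mid_c (a point): the wanted spacer: plain aluminium sleeve standing upright on the bench, 24 mm outside diameter, 13 mm bore, 38 mm tall, 34 g; point at its centre, 19 mm above its underside. The three spacers stand in a row at least 65 mm apart, in any order
- spacer_short_c (a point): look-alike spacer, same diameters, 28 mm tall; point at its centre, 14 mm up; leave alone
- spacer_long_c (a point): look-alike spacer, same diameters, 48 mm tall; point at its centre, 24 mm up; leave alone
- stand: magnifier stand, fixed: grey base plate 110 x 385 mm, 8 mm thick, long side along the stand's y (-85 to +300 mm). Origin on the bench right under the lock button, z up; the boom slides out along the stand's +y. A column carries a white housing 44 mm wide, y -84 to +60 mm, 100 to 142 mm above the bench
- mouth (a point): centre of the upper edge of the housing's open mouth, where the boom comes out and its marks are read: stand y = 60 mm, 142 mm above the bench; axes as the stand's
- lens_c (a point): centre of the black lens ring at the boom's outer end, 74 mm across, 114 to 126 mm above the bench; at stand y = 135 mm when the boom is in, over the pin when the boom is at the third long mark
- pin_foot (a point): point on the top of the stand's base plate (8 mm above the bench) on the axis of the upright steel pin, at stand y = 255 mm; axes as the stand's. The pin is 9 mm in diameter and 20 mm tall with a tapered tip
- lock_top (a point): centre of the top face of the round black lock button (26 mm diameter) on the housing, 156 mm above the bench when up; pressed straight down
- lock (a joint): how far the lock button is pressed, m: 0 up (boom locked in), 0.010 fully down. It takes about 3 N to move it (stop at 6 N or more), has no spring and stays down where it is left. The boom is free from about 0.007
- grip_post (a point): upright black plastic post on the boom for pulling it: 16 mm across the boom (stand x), 22 mm along it (stand y), 56 mm tall; origin at its centre, 157 mm above the bench, top at 185 mm, the boom's top face at 130 mm; axes as the stand's. It moves with the boom, from stand y = 85 mm when the boom is in
- boom (a joint): how far the boom is out, m: 0 in, 0.135 end stop. Its 20 mm square aluminium tube has black marks on the top face that come out of the mouth: short ones every 10 mm, long ones (right across) every 40 mm; the first, second, third long marks stand at the mouth at 0.040, 0.080, 0.120. A spring pulls it in with 2.4 N when in, 3.8 N at the third long mark
- multimeter: red and black multimeter lying on the bench, 90 x 190 x 38 mm, origin under its centre; leave alone
- solder_spool: white solder spool standing on the bench, 56 mm diameter, 40 mm tall, origin under its centre; leave alone
- screwdriver: screwdriver with blue handle lying on the bench, 170 mm long; leave alone
Things that resemble listed ones, but are neither listed nor needed, are in the scene too. Leave any green or purple look-alike of the part that bears spacer_mid_c alone.

How it is judged:
On the way, in this order (a step that is already met when the one before it is completed fails the run):
1. the 38 mm spacer sits on the pin, down on the base plate, let go (horizontal distance between spacer_mid_c and pin_foot below 0.005 m and z of spacer_mid_c in the frame of pin_foot between 0.016 and 0.022 m and contact force between the fingers and spacer_mid below 0.1 N), for 0.2 s.
2. the lock button is pressed down (value of joint lock above 0.0075 m), for 0.1 s.
At the end, for the whole second after the job is handed in: The 38 mm spacer is on the pin, down on the base plate (within 5 mm of the pin's axis, 3 mm in height), the lock button is down (7.5 mm or more), and the fingers hold the grip post (over 1.5 N) with the boom at rest at the third long mark, 120 mm out, within 4 mm (horizontal distance between spacer_mid_c and pin_foot below 0.005 m and z of spacer_mid_c in the frame of pin_foot between 0.016 and 0.022 m and value of joint lock above 0.0075 m and value of joint boom between 0.116 and 0.124 m and velocity of joint boom between -0.01 and 0.01 m/s and contact force between the fingers and boom above 1.5 N); the arm keeps its last pose, push and grip.
It fails at once if another spacer or a bystander is pushed more than 30 mm (distance of any of spacer_short_c, spacer_long_c, multimeter, solder_spool, screwdriver from where it was at the start of the episode above 0.03 m).
It also fails if it takes over 72 s, if anything falls off the work surface, if the arm or the gripper's body presses on something with over 40 N, if the wrist force passes 120 N, or if a joint passes its speed limit or range.

## Working session

There is one attempt and no reset: what is moved stays moved. The work goes in short steps, Python scripts to look and compute and a tool call to move; the robot and the scene stay as the last step left them, time stands still between calls to the robot, and variables do not carry over. Pictures are saved under pics/ and viewed, at most 10 in all, crops included, and the job is handed in when it is done.

Besides the shell and the picture viewer there is one more tool, called as name(argument=value, ...) on one line, values as JSON. servo_tool: Moves the arm, as the interface text tells. Its arguments: {"type":"object","properties":{"targets":{"type":"string"},"grip":{"type":"number"},"force":{"type":"number"}},"required":["targets"]}

```bash
mkdir -p pics; cat > h.py <<'E'
import numpy as np, cv2
from cell import bot
def cam(n):
    m=bot.camera_model(n); return m
def ray(n,u,v,obs=None):
    m=cam(n);K=np.array(m['mtx'],float)
    if n=='wrist':
        x=(u-K[0,2])/K[0,0];y=(v-K[1,2])/K[1,1];r=np.hypot(x,y)
        s=np.sin(r)/r if r>1e-9 else 1
        d=np.array([x*s,-y*s,-np.cos(r)])
        T=np.eye(4);o=obs or bot.get_obs();T[:3,:3]=np.array(o['ee_rot']).reshape(3,3);T[:3,3]=o['tool_pos']
        E=T@np.array(m['T_tool_cam'])
    else:
        D=np.array(m.get('dist',np.zeros(5)),float)
        p=cv2.undistortPoints(np.array([[[u,v]]],float),K,D)[0,0]
        d=np.array([p[0],-p[1],-1]);E=np.array(m['extrinsics'])
    return E[:3,3],E[:3,:3]@d
def atz(n,u,v,z,obs=None):
    o,d=ray(n,u,v,obs);return o+d*(z-o[2])/d[2]
def proj(n,P,obs=None):
    m=cam(n);K=np.array(m['mtx'],float)
    if n=='wrist':
        T=np.eye(4);o=obs or bot.get_obs();T[:3,:3]=np.array(o['ee_rot']).reshape(3,3);T[:3,3]=o['tool_pos'];E=T@np.array(m['T_tool_cam'])
    else: E=np.array(m['extrinsics'])
    p=E[:3,:3].T@(np.array(P)-E[:3,3]);x,y,z=p[0],-p[1],-p[2]
    if n=='wrist':
        r=np.hypot(x,y);t=np.arctan2(r,z);x,y=x/r*t,y/r*t
    else: x,y=x/z,y/z
    return np.array([K[0,0]*x+K[0,2],K[1,1]*y+K[1,2]])
def snap(n,f):
    im=bot.camera(n)[:,:,::-1];cv2.imwrite('pics/'+f,im);return im
E
python3 - <<'E'
from h import *
np.set_printoptions(precision=4,suppress=True)
o=bot.get_obs();print({k:np.round(v,3) for k,v in o.items()})
for n in('scene','top','wrist'):
    print(n,bot.camera_model(n))
a=snap('top','top0.png');b=snap('scene','scene0.png');snap('wrist','w0.png')
E
```

```text
{'time': np.float64(0.0), 'joints': array([ 1.142,  0.384,  0.044,  1.6  , -0.018,  1.161, -0.05 ]), 'dq': array([ 0.001,  0.001, -0.   , -0.001,  0.   , -0.   ,  0.001]), 'tau': array([ -0.   , -43.346,   1.024, -24.951,   0.011,   0.011,   0.   ]), 'tool_pos': array([ 0.211, -0.614,  0.252]), 'ee_rot': array([[ 0.946,  0.325, -0.001],
       [ 0.325, -0.946,  0.002],
       [-0.   , -0.003, -1.   ]]), 'force': array([ 0.195, -0.546,  0.014]), 'torque': array([-0.027,  0.026,  0.056]), 'finger_force': np.float64(0.0), 'finger_gap': np.float64(0.085)}
scene {'mtx': array([[363.398 ,   0.    , 321.8054],
       [  0.    , 363.398 , 205.5432],
       [  0.    ,   0.    ,   1.    ]]), 'extrinsics': array([[ 0.5902, -0.5133,  0.623 ,  1.1581],
       [ 0.8072,  0.3806, -0.4512, -0.3945],
       [-0.0055,  0.7692,  0.639 ,  0.6942],
       [ 0.    ,  0.    ,  0.    ,  1.    ]])}
top {'mtx': array([[401.9965,   0.    , 321.4978],
       [  0.    , 401.9965, 202.8846],
       [  0.    ,   0.    ,   1.    ]]), 'extrinsics': array([[ 0.0045,  0.9884, -0.1517,  0.4178],
       [-0.9997,  0.0083,  0.0247,  0.0518],
       [ 0.0257,  0.1515,  0.9881,  1.3243],
       [ 0.    ,  0.    ,  0.    ,  1.    ]])}
wrist {'mtx': array([[309.7069,   0.    , 318.4706],
       [  0.    , 309.7069, 203.5606],
       [  0.    ,   0.    ,   1.    ]]), 'T_tool_cam': array([[ 0.0001,  0.9584,  0.2856,  0.0718],
       [ 1.    , -0.    , -0.0002, -0.0005],
       [-0.0002,  0.2856, -0.9584, -0.1209],
       [ 0.    ,  0.    ,  0.    ,  1.    ]])}
```

View pics/top0.png

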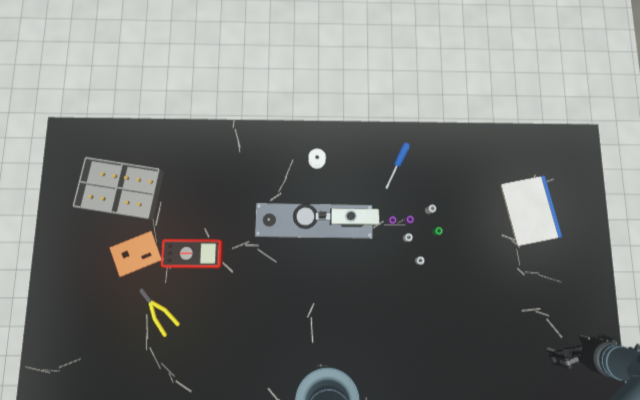

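View pics/scene0.png

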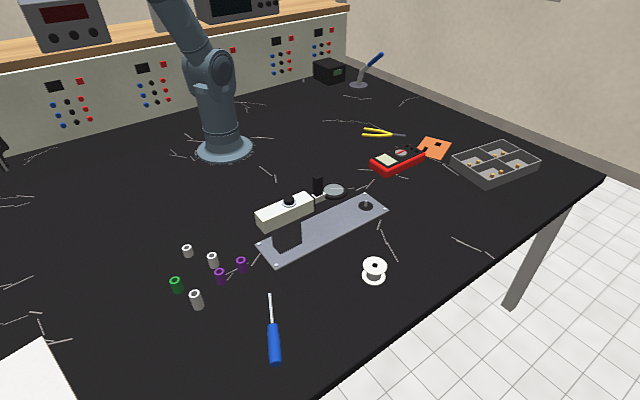

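The top view shows the stand at (255-380, 205-238), with the pin on the left at (269,220) and the button at (351,216). Candidates for the spacer are three grey sleeves at top (432,209), (408,237) and (420,260). In the scene view these are (195,299), (212,259) and (187,250). The green sleeve (438,231) and the purple ones (392,220) and (410,219) are decoys. I'll compare heights in a close crop.

```bash
python3 - <<'E'
import cv2,numpy as np
s=cv2.imread('pics/scene0.png')[238:318,160:260];t=cv2.imread('pics/top0.png')[195:270,250:450]
a=cv2.resize(s,None,fx=7,fy=7,interpolation=cv2.INTER_CUBIC)
cv2.imwrite('pics/c1.png',a)
cv2.imwrite('pics/c2.png',cv2.resize(t,None,fx=4,fy=4,interpolation=cv2.INTER_CUBIC))
E
```

```text
(no output)
```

View pics/c1.png

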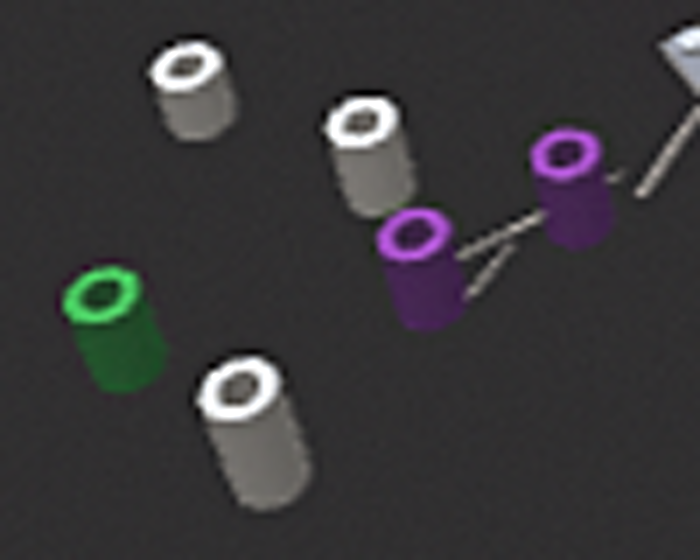

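View pics/c2.png

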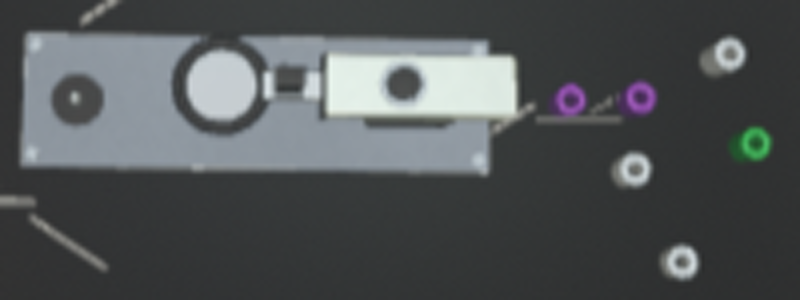

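The close crop shows the three grey sleeves clearly differing in height: short at crop (187,67), middle at (362,122), long at (240,388). The middle one is my target. In the top crop it sits at (635,170), the pin tip at (75,98) and the button at (404,84). Next I'll check these numerically.

```bash
python3 - <<'E'
from h import *
from scipy.optimize import least_squares
np.set_printoptions(precision=4,suppress=True)
S=lambda x,y:(160+x/7-.4,238+y/7-.4); T=lambda x,y:(250+x/4-.4,195+y/4-.4)
def tri(a,b):
    (o1,d1),(o2,d2)=ray('scene',*a),ray('top',*b)
    s=np.linalg.lstsq(np.c_[d1,-d2],o2-o1,rcond=None)[0];p,q=o1+s[0]*d1,o2+s[1]*d2
    return (p+q)/2,np.linalg.norm(p-q)
for n,s,t,h in(('short',(187,67),(682,262),.028),('mid',(362,122),(635,170),.038),('long',(240,388),(730,54),.048)):
    print(n,tri(S(*s),T(*t)),atz('top',*T(*t),h),atz('scene',*S(*s),h))
for n,p,h in(('purp1',(570,100),.038),('purp2',(641,98),.038),('green',(755,144),.038)): print(n,atz('top',*T(*p),h))
# stand fit from top: (stand pt, pixel)
pts=[((0,.255,.028),(75,98)),((0,0,.156),(404,84)),((.055,.3,.008),(25,33)),((.055,-.085,.008),(488,42)),((-.055,.3,.008),(22,165)),((-.055,-.085,.008),(490,173)),((0,.135,.126),(220,86)),((.022,.06,.142),(328,54)),((-.022,.06,.142),(325,115)),((.022,-.084,.142),(516,57)),((-.022,-.084,.142),(518,117))]
W=lambda q,p:np.array([q[0]+np.cos(q[2])*p[0]-np.sin(q[2])*p[1],q[1]+np.sin(q[2])*p[0]+np.cos(q[2])*p[1],p[2]])
f=lambda q:np.concatenate([proj('top',W(q,a))-T(*b) for a,b in pts])
r=least_squares(f,[.5,0,0]);print(r.x,r.fun.reshape(-1,2))
q=r.x
for n,p in(('pin',(0,.255,.008)),('lock',(0,0,.156)),('post0',(0,.085,.157)),('post',(0,.205,.157))):print(n,W(q,p),'top px',proj('top',W(q,p)),'scene',proj('scene',W(q,p)))
E
```

```text
short (array([ 0.434 , -0.2975,  0.0257]), np.float64(0.0031394007789717683)) [ 0.4334 -0.2984  0.028 ] [ 0.4375 -0.2965  0.028 ]
mid (array([ 0.5071, -0.2592,  0.0357]), np.float64(0.003104417178453656)) [ 0.5064 -0.2601  0.038 ] [ 0.5103 -0.2584  0.038 ]
long (array([ 0.6004, -0.3364,  0.0467]), np.float64(0.0030221980850921363)) [ 0.5997 -0.3375  0.048 ] [ 0.6023 -0.3352  0.048 ]
purp1 [ 0.5625 -0.2089  0.038 ]
purp2 [ 0.5646 -0.2667  0.038 ]
green [ 0.5279 -0.3581  0.038 ]
[ 0.5606 -0.0643 -0.0086] [[ 0.102  -0.1403]
 [ 0.4667 -0.1484]
 [ 0.1144 -0.0024]
 [ 0.6474 -0.3052]
 [-0.4122  0.3638]
 [ 0.3525  0.1078]
 [ 0.5564 -0.1653]
 [-1.129   0.2439]
 [-0.5229 -0.2606]
 [ 0.144   0.2903]
 [-0.2287 -0.0014]]
pin [0.5628 0.1907 0.008 ] top px [269.0902 219.6421] scene [364.0379 205.3821]
lock [ 0.5606 -0.0643  0.156 ] top px [351.0667 215.4516] scene [286.8531 197.8204]
post0 [0.5613 0.0207 0.157 ] top px [322.1047 214.9434] scene [316.0989 184.9509]
post [0.5624 0.1407 0.157 ] top px [281.0025 214.2814] scene [353.4751 168.9397]
```

The triangulated heights (25.7, 35.7 and 46.7 mm) come out in the right order, about 2 mm low each. That makes the middle spacer at about (0.507, -0.259), and the stand fit has under 1 px residual. I'll now move above the 38 mm spacer.

servo_tool(targets="20 -12 0 2; 60 -36 5 4; 100 -61 10 6; 145 -88 15 8; 190 -115 20 10; 235 -142 30 12; 280 -170 40 14; 325 -197 50 16; 360 -218 60 18; 385 -233 70 19.5; 395 -239 80 19.5; 395 -239 80 19.5; 395 -239 80 19.5; 395 -239 80 19.5", grip=0.4, force=30)

```text
time: 1.9
tool_pos: [0.5063, -0.2624, 0.1738]
ee_rot: [[1.0, -0.013, 0.0], [-0.013, -1.0, -0.001], [0.0, 0.001, -1.0]]
force: [0.6, 0.2, -0.9]
finger_gap: 0.0513
finger_force: 0.0
```

```bash
python3 - <<'E'
from h import *
np.set_printoptions(precision=4,suppress=True)
o=bot.get_obs();print(o['tool_pos'],o['ee_rot'],o['finger_gap'])
snap('wrist','w1.png')
for p in((.507,-.259,.038),(.507,-.259,.0)):print(proj('wrist',p,o))
E
```

```text
[ 0.5063 -0.2624  0.1738] [[ 0.9999 -0.0125  0.0004]
 [-0.0125 -0.9999 -0.001 ]
 [ 0.0004  0.001  -1.    ]] 0.05127712310447383
[314.563  197.6071]
[314.9944 187.2525]
```

View pics/w1.png

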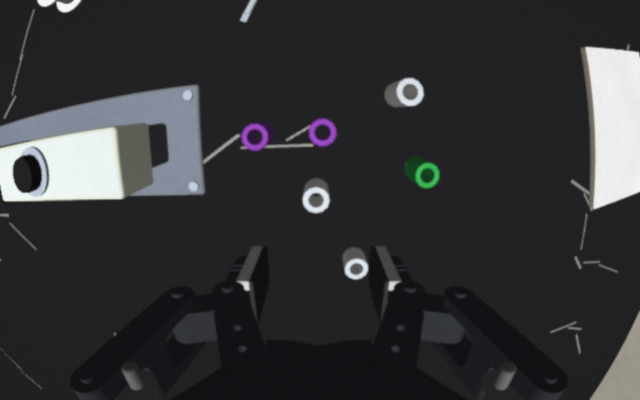

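In the wrist view the target sits at (316,199), within about 1.5 px of the projected position. The short spacer is at (356,265), and the green and purple ones stay clear of the fingers. I'll descend and grip.

servo_tool(targets="0 -2 30 0; 0 -2 65 0; 0 -2 100 0; 0 -2 125 0; 0 -2 140 0; 0 -2 140 0; 0 -2 140 0; 0 -2 140 0")

```text
time: 2.95
tool_pos: [0.5082, -0.259, 0.0346]
ee_rot: [[1.0, -0.01, 0.002], [-0.01, -1.0, -0.001], [0.002, 0.001, -1.0]]
force: [0.1, 0.2, -0.5]
finger_gap: 0.0511
finger_force: 0.0
```

servo_tool(targets="0 0 0 0; 0 0 0 0; 0 0 0 0; 0 0 0 0; 0 0 0 0; 0 0 0 0; 0 0 0 0; 0 0 0 0", grip=1, force=30)

```text
time: 3.95
tool_pos: [0.5077, -0.2586, 0.034]
ee_rot: [[1.0, -0.009, 0.001], [-0.009, -1.0, -0.0], [0.001, 0.0, -1.0]]
force: [-0.6, 1.4, 5.9]
finger_gap: 0.0223
finger_force: 30.1
```

servo_tool(targets="0 0 -20 0; 0 0 -60 0; 0 0 -110 0; 0 -20 -150 0; 0 -60 -180 0; 0 -105 -190 0; 0 -150 -190 0; 0 -200 -190 0; 0 -250 -190 0; 0 -300 -190 0; 0 -350 -190 0; 10 -395 -180 0; 25 -430 -160 0; 40 -449 -140 0; 51 -449 -110 0; 51 -449 -80 0; 51 -449 -80 0; 51 -449 -80 0; 51 -449 -80 0; 51 -449 -80 0")

```text
time: 6.45
tool_pos: [0.5632, 0.1904, 0.1148]
ee_rot: [[1.0, -0.01, 0.002], [-0.01, -1.0, 0.001], [0.002, -0.001, -1.0]]
force: [0.2, 0.8, -0.4]
finger_gap: 0.0223
finger_force: 29.5
```

```bash
python3 - <<'E'
from h import *
np.set_printoptions(precision=4,suppress=True)
o=bot.get_obs();print(o['tool_pos'],o['ee_rot'],o['finger_gap'],o['finger_force'])
a=snap('wrist','w2.png');snap('scene','s2.png');snap('top','t2.png')
for p in((.5628,.1907,.028),(.5628,.1907,.008),o['tool_pos']):print(proj('wrist',p,o),proj('scene',p),proj('top',p))
b=cv2.imread('pics/s2.png')[140:240,290:430];c=a[120:320,220:420]
cv2.imwrite('pics/c3.png',np.hstack([cv2.resize(c,(400,400),interpolation=cv2.INTER_CUBIC),cv2.resize(b,(400,286),interpolation=cv2.INTER_CUBIC)[:286]] if 0 else [cv2.resize(c,(400,400),interpolation=2),np.vstack([cv2.resize(b,(400,286),interpolation=2),np.zeros((114,400,3),np.uint8)])]))
E
```

```text
[0.5632 0.1904 0.1148] [[ 1.     -0.0096  0.0024]
 [-0.0096 -1.      0.0006]
 [ 0.0024 -0.0007 -1.    ]] 0.022282463943469895 29.4863276592514
[318.2847 217.6177] [364.5235 200.1071] [268.4399 218.9536]
[318.3161 209.1519] [364.0524 205.3804] [269.0783 219.6361]
[318.8193 279.6625] [366.7036 175.7795] [265.5478 215.6101]
```

View pics/c3.png

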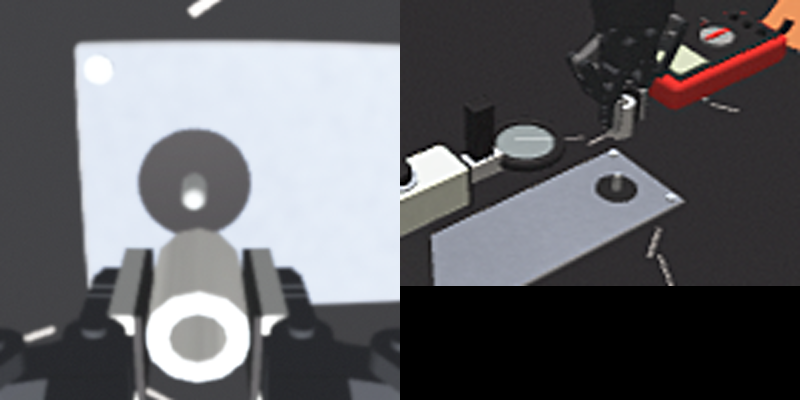

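The crop shows the spacer held upright, with its top ring at full-frame (319,289). The pin tip is at (317,219) and the dark disc centre at (317,211). I'll compute both positions through the same camera.

```bash
python3 - <<'E'
from h import *
np.set_printoptions(precision=4,suppress=True)
o=bot.get_obs();a=cv2.imread('pics/w2.png')
g=cv2.cvtColor(a,cv2.COLOR_BGR2GRAY)
# ring outer: bright threshold near (319,289)
for name,box,thr in(('ring',(285,255,350,320),235),('tip',(305,205,330,228),225)):
    x0,y0,x1,y1=box;m=(g[y0:y1,x0:x1]>thr).astype(np.uint8)
    cs,_=cv2.findContours(m,cv2.RETR_EXTERNAL,cv2.CHAIN_APPROX_NONE);c=max(cs,key=len)
    e=cv2.minEnclosingCircle(c);b=cv2.boundingRect(c);print(name,e[0][0]+x0,e[0][1]+y0,e[1],b)
    u,v=b[0]+x0+(b[2]-1)/2,b[1]+y0+(b[3]-1)/2
    z=o['tool_pos'][2]+.004 if name=='ring' else .028
    print(u,v,atz('wrist',u,v,z,o))
# expected ring outline at assumed pos
P=o['tool_pos']
print([proj('wrist',[P[0]+.012*np.cos(t),P[1]+.012*np.sin(t),P[2]+.004],o) for t in np.arange(4)*np.pi/2])
print('tip by eye',atz('wrist',316.6,219,.028,o),'disc',atz('wrist',316.6,211,.008,o))
E
```

```text
ring 318.5149269104004 287.5447769165039 25.350669860839844 (9, 11, 50, 45)
318.5 288.0 [0.5607 0.1903 0.1179]
tip 316.31818199157715 219.68181800842285 4.047852039337158 (8, 11, 8, 8)
316.5 219.5 [0.561  0.1917 0.028 ]
[array([318.571 , 260.0866]), array([291.4899, 284.2782]), array([319.0621, 306.3364]), array([346.1792, 283.8357])]
tip by eye [0.5614 0.1917 0.028 ] disc [0.5609 0.1918 0.008 ]
```

servo_tool(targets="0 -1 15 0; 0 -1 30 0; 0 -1 40 0; 0 -1 45 0; 0 -1 48 0; 0 -1 51 0; 0 -1 54 0; 0 -1 54 0; 0 -1 54 0")

```text
time: 7.72
tool_pos: [0.5625, 0.1912, 0.0595]
ee_rot: [[1.0, -0.01, 0.0], [-0.01, -1.0, 0.0], [0.0, -0.0, -1.0]]
force: [0.9, 0.6, 0.6]
finger_gap: 0.0225
finger_force: 29.5
```

```bash
python3 - <<'E'
from h import *
o=bot.get_obs();print(o['tool_pos'],o['force'])
a=snap('wrist','w3.png');s=snap('scene','s3.png')
b=s[150:230,320:420];c=a[150:310,240:400]
cv2.imwrite('pics/c4.png',np.hstack([cv2.resize(c,(400,400),interpolation=2),np.vstack([cv2.resize(b,(400,320),interpolation=2),np.zeros((80,400,3),np.uint8)])]))
E
```

```text
[0.56251277 0.19115776 0.05950444] [0.85762774 0.62704511 0.64806551]
```

View pics/c4.png

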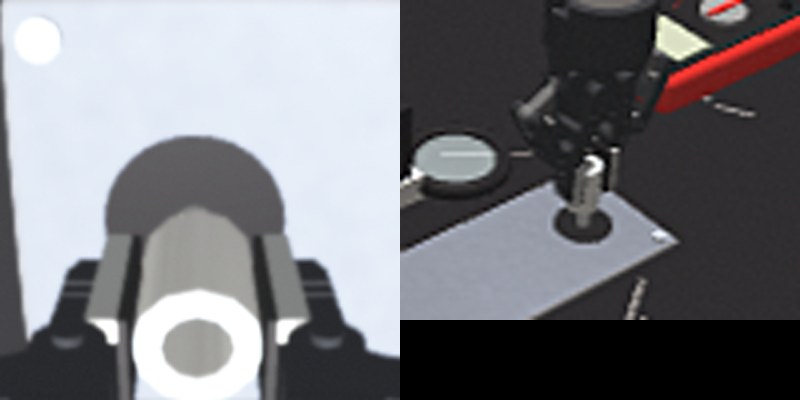

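The crop shows the spacer right over the pin, centred on the dark disc, with no contact force although the bottom should already be past the tip. I'll keep lowering.

servo_tool(targets="0 0 4 0; 0 0 8 0; 0 0 11 0; 0 0 14 0; 0 0 16 0; 0 0 17 0; 0 0 17 0; 0 0 17 0")

```text
time: 8.82
tool_pos: [0.5625, 0.1911, 0.0424]
ee_rot: [[1.0, -0.01, 0.0], [-0.01, -1.0, 0.0], [0.0, -0.0, -1.0]]
force: [0.4, 0.4, -0.1]
finger_gap: 0.0225
finger_force: 29.5
```

servo_tool(targets="0 0 1 0; 0 0 2 0; 0 0 2 0; 0 0 2 0")

```text
time: 9.32
tool_pos: [0.5626, 0.1912, 0.042]
ee_rot: [[1.0, -0.01, 0.0], [-0.01, -1.0, -0.001], [0.0, 0.001, -1.0]]
force: [-3.3, -1.0, 7.6]
finger_gap: 0.0223
finger_force: 30.6
```

The plate contact comes at TCP 0.042, which is exactly the expected height. Releasing, then rising.

servo_tool(targets="0 0 0 0; 0 0 0 0; 0 0 0 0; 0 0 0 0; 0 0 0 0; 0 0 0 0", grip=0.5)

```text
time: 10.07
tool_pos: [0.5624, 0.1911, 0.0403]
ee_rot: [[1.0, -0.01, -0.0], [-0.01, -1.0, 0.0], [-0.0, -0.0, -1.0]]
force: [-0.9, -0.2, 0.4]
finger_gap: 0.0428
finger_force: 0.0
```

servo_tool(targets="0 0 -15 0; 0 0 -40 0; 0 0 -80 0; 0 0 -125 0; 0 0 -170 0; 0 0 -200 0; 0 0 -200 0; 0 0 -200 0")

```text
time: 11.08
tool_pos: [0.5618, 0.1908, 0.2399]
ee_rot: [[1.0, -0.009, -0.001], [-0.009, -1.0, -0.001], [-0.001, 0.001, -1.0]]
force: [-0.0, -0.4, -1.4]
finger_gap: 0.0429
finger_force: 0.0
```

```bash
python3 - <<'E'
from h import *
np.set_printoptions(precision=4,suppress=True)
o=bot.get_obs();print(o['tool_pos'],o['force'],o['ee_rot'],o['finger_gap'])
a=snap('wrist','w4.png');s=snap('scene','s4.png')
for p in((.5628,.1907,.046),(.5606,-.0643,.156),(.5613,.0207,.185)):print(proj('wrist',p,o))
b=s[140:230,270:400]
cv2.imwrite('pics/c5.png',np.hstack([a[:,0:420],np.vstack([cv2.resize(b,(380,263),interpolation=2),np.zeros((137,380,3),np.uint8)])]))
E
```

```text
[0.5618 0.1908 0.2399] [-0.0432 -0.3759 -1.4228] [[ 1.     -0.0094 -0.0007]
 [-0.0094 -1.     -0.0005]
 [-0.0007  0.0005 -1.    ]] 0.042931414824939125
[318.6141 182.1543]
[586.9826 213.0216]
[545.3886 226.7442]
```

View pics/c5.png

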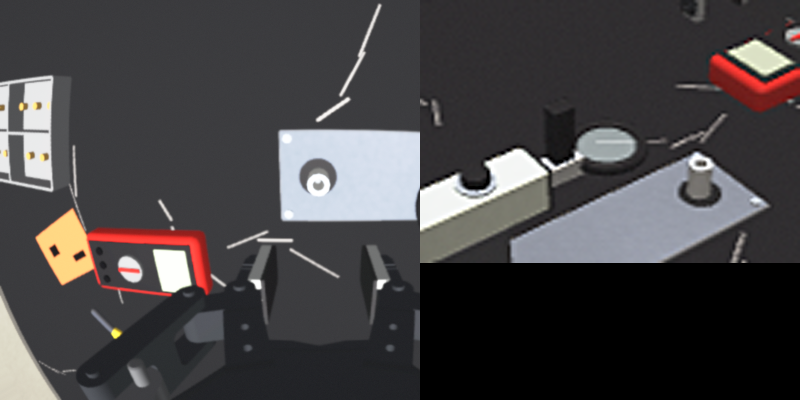

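The spacer is seated on the pin, with the pin tip visible in its bore at (318,184), and it has been let go. Next I'll shut the gripper and go over the button.

servo_tool(targets="0 30 0 0; 0 75 0 0; 0 120 0 0; 0 165 0 0; 1 210 0 0; 1 240 0 0; 1 255 0 0; 1 255 20 0; 1 255 40 0; 1 255 52 0; 1 255 52 0; 1 255 52 0", grip=1)

```text
time: 12.68
tool_pos: [0.5615, -0.0635, 0.1888]
ee_rot: [[1.0, -0.009, 0.001], [-0.009, -1.0, 0.0], [0.001, -0.0, -1.0]]
force: [0.4, -0.6, 0.5]
finger_gap: -0.0
finger_force: 0.0
```

servo_tool(targets="0 0 3 0; 0 0 6 0; 0 0 9 0; 0 0 12 0; 0 0 15 0; 0 0 18 0; 0 0 18 0; 0 0 18 0")

```text
time: 13.68
tool_pos: [0.561, -0.0639, 0.17]
ee_rot: [[1.0, -0.009, 0.0], [-0.009, -1.0, 0.0], [0.0, -0.0, -1.0]]
force: [0.0, -0.4, 1.0]
finger_gap: -0.0
finger_force: 0.1
```

servo_tool(targets="0 0 1 0; 0 0 2 0; 0 0 3 0; 0 0 4 0; 0 0 4 0")

```text
time: 14.3
tool_pos: [0.561, -0.0639, 0.168]
ee_rot: [[1.0, -0.01, -0.0], [-0.01, -1.0, -0.001], [-0.0, 0.001, -1.0]]
force: [-5.0, 0.1, 10.3]
finger_gap: 0.0001
finger_force: 5.1
```

The button is at its stop at TCP 0.168 with 10 N on it. Next is the grip post.

servo_tool(targets="0 0 -20 0; 0 0 -50 0; 0 0 -65 0; 0 -30 -65 0; 0 -65 -65 0; 0 -85 -65 0; 0 -85 -65 0; 0 -85 -55 0; 0 -85 -40 0; 0 -85 -22 0; 0 -85 -10 0; 0 -85 -8 0; 0 -85 -8 0; 0 -85 -8 0", grip=0.5)

```text
time: 16.05
tool_pos: [0.5624, 0.0212, 0.1751]
ee_rot: [[1.0, -0.009, 0.002], [-0.009, -1.0, 0.0], [0.002, -0.0, -1.0]]
force: [0.1, 0.1, 0.0]
finger_gap: 0.0424
finger_force: 0.0
```

servo_tool(targets="0 0 0 0; 0 0 0 0; 0 0 0 0; 0 0 0 0; 0 0 0 0; 0 0 0 0; 0 0 0 0; 0 0 0 0", grip=1, force=30)

```text
time: 17.05
tool_pos: [0.5623, 0.0218, 0.175]
ee_rot: [[1.0, -0.009, 0.001], [-0.009, -1.0, 0.001], [0.001, -0.001, -1.0]]
force: [-1.1, 2.0, 5.8]
finger_gap: 0.0218
finger_force: 34.8
```

servo_tool(targets="0 -5 0 0; 0 -15 0 0; 0 -25 0 0; 0 -38 0 0; 0 -50 0 0; 0 -62 0 0; 0 -75 0 0; 0 -87 0 0; 0 -98 0 0; 0 -108 0 0; 0 -115 0 0; 0 -119 0 0; 0 -120 0 0; 0 -120 0 0; 0 -120 0 0; 0 -120 0 0")

```text
time: 19.05
tool_pos: [0.5632, 0.1383, 0.175]
ee_rot: [[1.0, -0.011, -0.0], [-0.011, -1.0, -0.004], [-0.0, 0.004, -1.0]]
force: [-2.4, -3.4, 8.7]
finger_gap: 0.0215
finger_force: 35.1
```

```bash
python3 - <<'E'
from h import *
np.set_printoptions(precision=4,suppress=True)
o=bot.get_obs();print(o['tool_pos'],o['force'],o['finger_force'],o['finger_gap'])
a=snap('wrist','w5.png');s=snap('scene','s5.png');t=snap('top','t5.png')
q=(.5606,-.0643,-.0086)
W=lambda x,y,z:np.array([q[0]+x-q[2]*0-np.sin(q[2])*y,q[1]+np.sin(q[2])*x+y,z])
for n,y in(('mouth',.06),('m3 at .120',.06),('post@.205',.205)):
    z=.142 if n=='mouth' else .13
    print(n,[proj(c,W(0,y,z),o) for c in('wrist','scene','top')])
A=cv2.resize(a[130:280,380:580],(480,360),interpolation=2);B=cv2.resize(s[150:220,285:365],(320,280),interpolation=2);C=cv2.resize(t[195:235,270:350],(320,160),interpolation=2)
cv2.imwrite('pics/c6.png',np.hstack([np.vstack([A,np.zeros((80,480,3),np.uint8)]),np.vstack([B,C])]))
E
```

```text
[0.5632 0.1383 0.175 ] [-2.4316 -3.4248  8.6941] 35.11890113353729 0.021491216006178506
mouth [array([534.9603, 241.6175]), array([307.9425, 193.3608]), array([330.3884, 215.694 ])]
m3 at .120 [array([525.2427, 234.9468]), array([308.0861, 197.156 ]), array([330.1979, 216.1751])]
post@.205 [array([314.3288, 241.5589]), array([352.9829, 177.3417]), array([281.6582, 215.3948])]
```

View pics/c6.png

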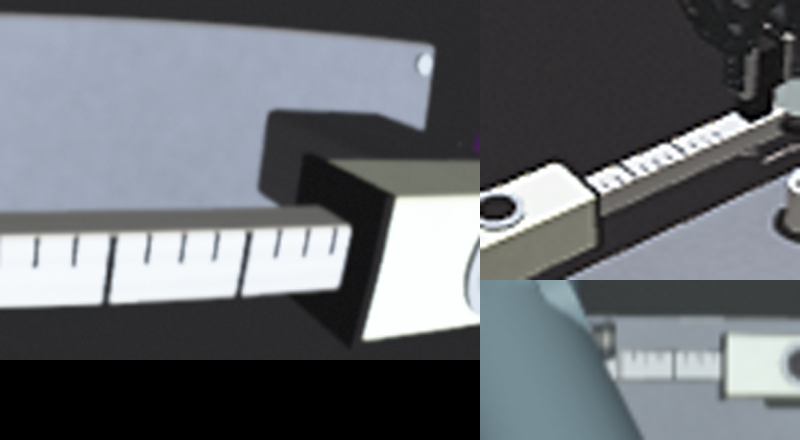

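The wrist crop shows the first and second long marks at crop x 108 and 243, and short marks at 278, 306 and 333. The third long mark would fall at about 358, just inside the mouth at about 349. So the boom is roughly 3.5 mm short, which agrees with the measured travel of 116.5 mm. I'll pull that much further.

servo_tool(targets="0 -1 0 0; 0 -2 0 0; 0 -3 0 0; 0 -4 0 0; 0 -4 0 0; 0 -4 0 0; 0 -4 0 0; 0 -4 0 0")

```text
time: 20.2
tool_pos: [0.5632, 0.1421, 0.175]
ee_rot: [[1.0, -0.012, -0.0], [-0.012, -1.0, -0.004], [-0.0, 0.004, -1.0]]
force: [-2.7, -3.9, 7.6]
finger_gap: 0.0215
finger_force: 35.2
```

```bash
python3 - <<'E'
from h import *
np.set_printoptions(precision=4,suppress=True)
o=bot.get_obs();print(o['tool_pos'],o['force'],o['finger_force'],o['finger_gap'])
a=snap('wrist','w6.png');s=snap('scene','s6.png')
q=(.5606,-.0643,-.0086)
p=proj('wrist',[q[0]+.0086*.06,q[1]+.06,.13],o);print((p-[440,180])*5)
A=cv2.resize(a[180:280,440:540],(500,500),interpolation=2);B=cv2.resize(s[150:230,340:400],(300,400),interpolation=2)
cv2.imwrite('pics/c7.png',np.hstack([A,np.vstack([B,np.zeros((100,300,3),np.uint8)])]))
E
```

```text
[0.5632 0.1421 0.175 ] [-2.7186 -3.8675  7.6355] 35.16357421875 0.0215114140504493
[445.9637 273.221 ]
```

View pics/c7.png

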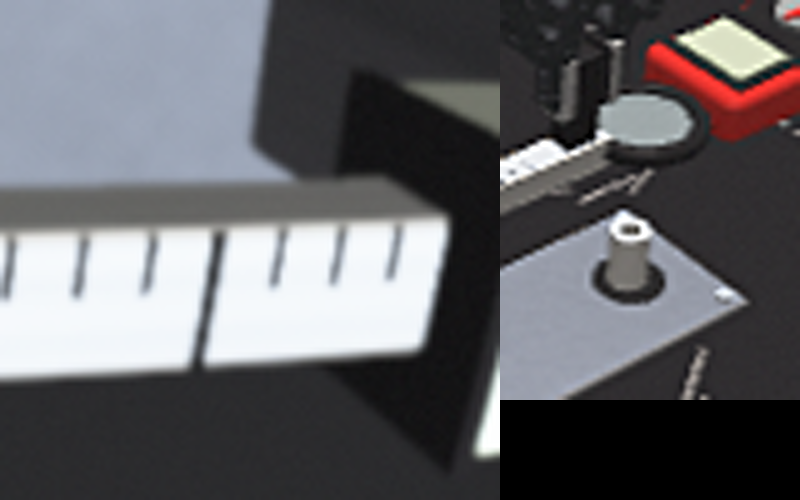

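The second long mark is at crop x 218 (far edge) and the short marks are at 282, 340 and 397. The third long mark is therefore at about 452, against the mouth edge at 448, which is within 1 mm. Measured travel is 120.3 mm and the pull is 3.9 N, matching the 3.8 N given. The spacer still sits on the pin, away to the right of the boom. I'll settle briefly and hand in.

servo_tool(targets="0 0 0 0; 0 0 0 0; 0 0 0 0; 0 0 0 0; 0 0 0 0; 0 0 0 0")

```text
time: 21.05
tool_pos: [0.5633, 0.1421, 0.175]
ee_rot: [[1.0, -0.011, -0.0], [-0.011, -1.0, -0.004], [-0.0, 0.004, -1.0]]
force: [-2.2, -3.2, 7.3]
finger_gap: 0.0216
finger_force: 35.2
```

```bash
python3 - <<'E'
from h import *
o=bot.get_obs();print(o['tool_pos'],o['finger_force'],abs(o['dq']).max())
if abs(o['tool_pos'][1]-.1421)<.0015 and o['finger_force']>10: print(bot.sign_off())
E
```

```text
[0.56326302 0.14208222 0.17503406] 35.1641321182251 0.0017862513441944117
the job is handed in; nothing more can be done
None
```

I handed the job in at about 21 s, no verdict returned: the 38 mm spacer is on the pin and let go, the lock button is fully down, and the gripper is still holding the post with the boom about 120 mm out, at the third long mark.

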